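# Hold a collared punch home in a sprung die

### The job

Lift the loose dust cap off the sprung die and set it into the round wooden dish. Then take the punch with the collar out of the stand, put its nose into the die and press it straight down against the sprung plunger until the collar sits flat and firm on the die's rim, without forcing it. Finish while still holding the punch pressed home there, do not let go of it, and leave the plain punch, the bottle, the tablet and the cuff where they are.

Things in the scene. Friction and masses are not known exactly. Their poses are not given: they have to be found in the camera images.
- die: Sprung die, fixed to the worktop. Steel base plate 84x84x10, on it a square block 62x62x30 (top at 40 mm), on that a round raised rim 44 outside diameter, 10 high, so the rim's flat top is 50 mm above the worktop. A vertical bore of 24 diameter runs down through its centre. Origin: centre of its underside, on the worktop; z up, the bore axis is the z axis.
- rim: The raised round rim on top of the die, 44 outside and 24 inside diameter, 10 high: the hard stop for the punch's collar. Origin: on the bore axis, at the rim's foot (40 mm above the worktop); its flat top is 10 mm above the origin.
- plunger (a joint): Travel in m of the brass plunger (20 diameter, flat top) in the die's bore: 0 = up, its top 4 mm below the rim's top; grows as it is pressed down. The spring pushes back with 3 N at 0 and 10 N at 0.014. When the collar sits on the rim the travel is 0.014; the plunger's own end (0.020) is never reached then. Spring and rim together then carry the push: some 13 to 30 N downward in all keeps the collar firmly on the rim; with under 10 N the spring lifts it off again.
- cap: Loose black dust cap over the die's rim at the start: round, 54 outside diameter, 32 high in all; skirt 8 deep with 48 inside diameter, flat top at 12 mm, and a knob of 18 diameter from 12 to 32 mm to lift it by. 50 g. Origin: centre of the open underside; z up along the knob. It lifts straight off; clear the rim by more than 8 mm.
- dish: Round wooden dish for the cap, fixed to the worktop: 72 outside, 62 inside diameter, wall 14 high, inner floor 4 mm above the worktop. Origin: centre of its underside; z up. The cap goes in right way up (knob up), its skirt flat on the floor.
- stand: Wooden punch stand, fixed to the worktop, 150 (x) x 56 (y) x 26 high, with two holes of 24 diameter, 22 deep, at x = -40 and +40 mm. Origin: centre of its underside; x along its length.
- collar_punch: Steel punch with a collar, upright in one hole of the stand (either one). From the bottom: nose 18 long, 20 diameter, its lowest 6 mm tapered to 12 diameter; collar 40 diameter from 18 to 26 mm; handle 22 diameter from 26 to 76 mm. About 200 g. Origin: centre of the nose's tip; z up along the handle. In the stand the collar rests on the stand's top, so the origin is 8 mm above the worktop; home in the die the origin is 32 mm above the worktop.
- plain_punch: Plain steel punch without a collar, a rod 20 diameter, 72 long, upright in the stand's other hole. Origin: centre of its lower end. To be left in place.
- brown_bottle: Bystander: amber glass bottle with a black cap, 41 diameter, 98 high, standing behind the die. Origin: centre of its underside.
- borax_cone: Bystander: round pale tablet, 43 diameter, 15 high, in front of the die. Origin: centre of its underside.
- leather_cuff: Bystander: small dark leather cuff, 35x36x29 high, at the back right. Origin: centre of its underside.
Not all that is in view belongs to the job. What is shaped like the cap but orange or pink is not meant.

How it is judged:
By the outcome, as a careful person would: the job done as asked, in the order asked, and still so for the second after the job is handed in, while the arm keeps its last pose, push and grip.
It also fails if it takes over 64 s, if anything falls off the work surface, if the arm or the gripper's body presses on something with over 40 N, if the wrist force passes 120 N, or if a joint passes its speed limit or range.

### The arm

A 6-joint arm with a two-finger parallel gripper is mounted at the origin on a cart in front of the work surface, level with it; the furniture and walls round the work are solid. World frame = base frame: x ahead of the robot, y to its left, z up, the work surface at z = 0. Lengths are in m, angles in rad, forces in N, time in s.
With the tool pointing down it reaches from about 0.375 to 0.9 m from the base axis. Payload 3.1 kg.
Tool frame: the origin (TCP) lies between the finger pads; the fingertips stand 17 mm ahead of it and the grasp point (between the pads) lies 2 mm behind it; z points along the fingers, y is the line along which they close (so a half turn about z gives the same grasp; the last joint's range is limited). The gripper opens to 85 mm and grips with 20 to 120 N. Pads are 22 mm wide; open, the fingers measure 114 mm over their backs; the gripper's body (76 mm by 85 mm) begins 54 mm behind the grasp point. The pads swing forward as they close: fully open they stand 13 mm farther back than shut.
Start: joints at [0.972, 0.527, 1.433, -0, 1.181, -0.178], TCP at [0.255, 0.57, 0.248] pointing down, gripper open.
Joint ranges: [-3.08, 3.08], [-0.75, 2.2], [0.22, 2.44], [-1.43, 4.57], [0, 2.65], [-2.85, 2.85]. Speed limits (rad/s): [2.79, 2.79, 3.14, 3.14, 3.14, 3.14].

### API

Orientations are given as a unit quaternion [x, y, z, w].
In Python, from station import sense, vision, order gives the robot as it stands.
- The arm moves only by the shell command python3 -m crank 'ROWS' [OPENING] [FORCE]. ROWS is JSON, a list of rows, each an object with "dp": the shift along the world's x, y, z in units of 30 mm (1.0 is 30 mm), a list of three; "angular": the turn, a rotation vector about the world's x, y, z in degrees, a list of three. In form: [{"dp": [dx, dy, dz], "angular": [ax, ay, az]}, ...]. A call has 1 to 20 rows; each row shifts and turns the commanded pose from where the row before left it; what a row does not reach is not made up. A row lasts 1/10 s, in which the tool goes at most 50 mm and 8.59 degrees, less where a joint would pass 70% of its speed; a pose out of reach is approached as far as the arm can. A call is refused whole if a number of a shift passes 1 or a number of a turn 8.59, either way. A call with a gripper value outside its range is refused whole. OPENING is the closure, from 0 (fully open) to 1 (shut), set as the call begins (- or left out, the last holds). The fingers move at their own pace and stop on an object; FORCE is the grip in N (left out, the last holds). Time passes only in rows, so rows that do not move let the fingers close. It gives the time, the measured TCP pose, the force, the opening and the grip force at its end, in the units of the state.
- sense(): the state, without advancing time (a new reading comes with each control period).
- vision.snapshot(name): name is "scene" or "top"; returns a dict with "image" (480x640x3 uint8, blue, green, red), "range_z" (480x640 float32, m along the optical axis (not along the pixel's ray), 0 where there is no reading), "mtx" (3x3 intrinsics, pixels), "pose" (4x4, takes a point from camera to world coordinates). Camera axes: x right, y down, z forward; pixel columns grow to the right and rows downward; lengths in m; the calibration is good to about 2 mm. A picture is of the moment at which its call begins.
- order.sign_off(): hands the job in; it is judged then, once.
The state is a dict: "t": time; "q": joint angles; "qd": joint speeds; "tau": joint torques, N m; "tcp_pos": TCP position; "tool_rot": TCP orientation; "force": force on the tool from outside, world axes, zero at the start; "ft_torque": the same for the moment, N m; "finger_gap": opening from 0.0 (shut) to 1.0 (fully open); "gripper_force": force on a finger pad.
Only numpy, scipy, OpenCV 4.12 (cv2) and the standard library are available. Lean on these libraries where they do the work, as an engineer would, in place of code of your own. Each camera call takes 0.05 s, during which the arm holds its last target. There are 200 camera calls.

## Working session

There is one attempt and no reset: what is moved stays moved. The work goes in short steps, Python scripts to look and compute and a shell command to move; the robot and the scene stay as the last step left them, time stands still between calls to the robot, and variables do not carry over. Pictures are saved under pics/ and viewed, at most 10 in all, crops included, and the job is handed in when it is done.

```bash
mkdir -p pics; ls; python3 - <<'E'
from station import sense, vision
import cv2,numpy as np
for n in("scene","top"):
    s=vision.snapshot(n); cv2.imwrite(f"pics/{n}0.png",s["image"]); np.savez(f"{n}0.npz",**s); print(n,s["pose"].round(3).tolist(),s["mtx"].round(1).tolist())
print(sense())
E
```

```text
pics
scene [[0.142, -0.681, 0.718, -0.148], [-0.99, -0.093, 0.108, -0.111], [-0.006, -0.726, -0.687, 0.759], [0.0, 0.0, 0.0, 1.0]] [[476.9, 0.0, 318.0], [0.0, 476.9, 240.5], [0.0, 0.0, 1.0]]
top [[0.02, -0.984, 0.179, 0.365], [-1.0, -0.023, -0.014, 0.021], [0.017, -0.178, -0.984, 1.1], [0.0, 0.0, 0.0, 1.0]] [[510.4, 0.0, 319.0], [0.0, 510.4, 244.5], [0.0, 0.0, 1.0]]
{'t': 0.1, 'q': array([ 9.71498166e-01,  5.28401876e-01,  1.43378437e+00, -3.43508260e-05,
        1.18138313e+00, -1.78501849e-01]), 'qd': array([ 0.00081374, -0.00158999, -0.0039104 ,  0.00011643, -0.00075998,
        0.00116204]), 'tau': array([-1.65438169e-04, -4.43305743e+01, -1.78585392e+01, -2.55479508e-04,
        3.88422588e-03, -9.09588671e-07]), 'tcp_pos': array([0.25493571, 0.56997102, 0.24741057]), 'tool_rot': array([ 2.08842798e-01,  9.77948725e-01, -9.20576309e-04, -3.60059395e-04]), 'force': array([0.71038709, 0.0390681 , 0.27662821]), 'ft_torque': array([-0.0133376 , -0.00803407,  0.04967277]), 'gripper_force': 0.0, 'finger_gap': 0.9984763886240872}
```

View pics/scene0.png

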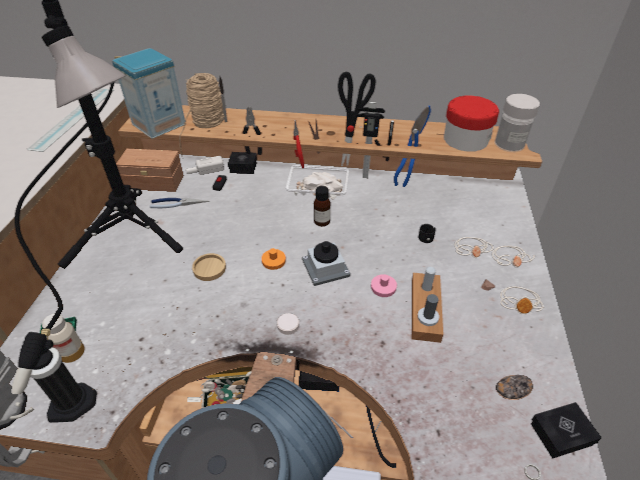

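View pics/top0.png

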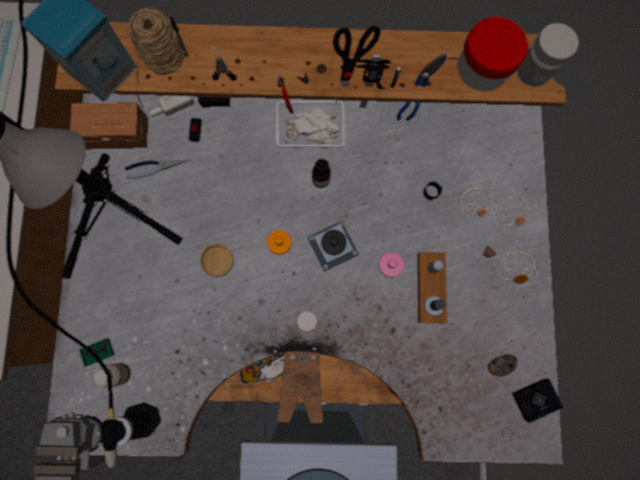

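The scene view shows the die with its cap at (326,253), dish at (209,266), and the stand with the collar punch at (430,310) and the plain punch at (429,278). In the top view these are: cap (334,242), dish (217,261), collar punch (435,305), plain punch (436,266).

```bash
cat > h.py <<'E'
import numpy as np
def cloud(s):
    K=s["mtx"];z=s["range_z"];v,u=np.mgrid[:480,:640]
    p=np.stack([(u-K[0,2])/K[0,0]*z,(v-K[1,2])/K[1,1]*z,z],-1)
    w=p@s["pose"][:3,:3].T+s["pose"][:3,3]; w[z==0]=np.nan
    return w
def hits(s,u,v,h):
    K=s["mtx"];d=s["pose"][:3,:3]@[(u-K[0,2])/K[0,0],(v-K[1,2])/K[1,1],1];o=s["pose"][:3,3]
    return o+d*(h-o[2])/d[2]
def sel(w,c,r,lo,hi):
    m=(np.hypot(w[...,0]-c[0],w[...,1]-c[1])<r)&(w[...,2]>lo)&(w[...,2]<hi); return w[m]
def mid(p): return ((p.min(0)+p.max(0))/2).round(4),p.mean(0).round(4),(p.max(0)-p.min(0)).round(4),len(p)
E
python3 - <<'E'
from h import *
for n in("top","scene"):
    s=np.load(n+"0.npz");w=cloud(s);print(n)
    P=dict(top=dict(cap=(334,240),dish=(217,261),col=(438,305),plain=(437,266),bot=(321,168),pink=(391,264)),scene=dict(cap=(326,245),dish=(209,267),col=(431,300),plain=(430,272),bot=(322,195),pink=(384,283)))[n]
    for k,(u,v) in P.items(): print(k,w[v,u].round(4))
    c=w[P["cap"][1],P["cap"][0]]; print("table z",np.nanmedian(w[290:320,340:380,2]))
    for k,r,lo,hi in(("cap",.035,.066,.09),("cap",.035,.05,.062),("col",.025,.07,.1),("col",.035,.028,.04),("plain",.025,.06,.1),("dish",.045,.009,.02)):
        c=w[P[k][1],P[k][0]]; 
        if k=="cap": c=hits(s,*P[k],.075)
        q=sel(w,c,r,lo,hi); print(k,lo,*mid(q) if len(q) else 0)
    q=sel(w,w[P["col"][1],P["col"][0]],.2,.02,.03); import cv2
    print("stand",cv2.minAreaRect((q[:,:2]*1000).astype(np.float32)))
    # lamp, left obstacles
    q=w[(w[...,2]>.06)&(w[...,0]>.1)&(w[...,0]<.75)&(w[...,1]>.12)]; print("tall left: ymin",q[:,1].min() if len(q) else 0)
E
```

```text
top
cap [ 0.5611 -0.0238  0.0748]
dish [0.5226 0.2256 0.0033]
col [ 0.4324 -0.2313  0.0882]
plain [ 0.5117 -0.2334  0.0781]
bot [0.7058 0.0061 0.0997]
pink [ 0.5202 -0.147   0.0336]
table z -4.7319061324158085e-05
cap 0.066 [ 0.5616 -0.024   0.072 ] [ 0.5614 -0.0247  0.073 ] [0.0171 0.0163 0.0111] 62
cap 0.05 [ 0.5612 -0.0248  0.0557] [ 0.5608 -0.0248  0.054 ] [0.0517 0.0504 0.0114] 428
col 0.07 [ 0.4348 -0.2361  0.0808] [ 0.4347 -0.2356  0.0832] [0.0201 0.0216 0.0174] 106
col 0.028 [ 0.4321 -0.2373  0.0339] [ 0.4319 -0.2319  0.0323] [0.063  0.0545 0.0119] 251
plain 0.06 [ 0.5151 -0.2371  0.0726] [ 0.5144 -0.2359  0.0747] [0.0196 0.0192 0.0159] 88
dish 0.009 [0.5239 0.2256 0.0132] [0.524  0.2262 0.0128] [0.0705 0.0716 0.0084] 244
stand ((432.22406005859375, -274.9794006347656), (296.6557922363281, 225.57089233398438), 77.15489196777344)
tall left: ymin 0.3394089555462342
scene
cap [ 0.5563 -0.0218  0.0753]
dish [0.525  0.2305 0.0056]
col [ 0.4295 -0.2305  0.0851]
plain [ 0.5075 -0.232   0.0765]
bot [0.6988 0.0061 0.0926]
pink [ 0.5148 -0.1475  0.0231]
table z 0.0005744718254458991
cap 0.066 [ 0.5612 -0.0193  0.0716] [ 0.5594 -0.0196  0.0727] [0.0182 0.017  0.0104] 63
cap 0.05 [ 0.5601 -0.019   0.056 ] [ 0.5555 -0.0198  0.0546] [0.052  0.0523 0.0117] 312
col 0.07 [ 0.4347 -0.2319  0.0788] [ 0.4321 -0.2316  0.0811] [0.0227 0.0213 0.0175] 142
col 0.028 [ 0.4275 -0.2319  0.0339] [ 0.4262 -0.2309  0.0331] [0.0571 0.0529 0.0119] 249
plain 0.06 [ 0.513  -0.2317  0.07  ] [ 0.511  -0.2314  0.0717] [0.0208 0.0188 0.019 ] 106
dish 0.009 [0.5237 0.2312 0.0139] [0.5216 0.2304 0.0134] [0.0726 0.0722 0.0098] 266
stand ((433.861572265625, -271.9977722167969), (307.69921875, 217.57664489746094), 74.49386596679688)
tall left: ymin 0.34311810478652316
```

Cap measures about (0.561, -0.022) with its top at 75 mm (74 expected). The dish is about (0.524, 0.228), and the collar punch about (0.4345, -0.234) with its top at 85 mm (84 expected). The two cameras differ by up to 5 mm in y, so I'll check close up. Next I go above the cap, with the fingers turned to close along y.

```bash
python3 -m crank '[{"dp":[0.51,-0.985,0],"angular":[0,0,1.2]},{"dp":[0.51,-0.985,0],"angular":[0,0,1.2]},{"dp":[0.51,-0.985,0],"angular":[0,0,1.2]},{"dp":[0.51,-0.985,0],"angular":[0,0,1.2]},{"dp":[0.51,-0.985,0],"angular":[0,0,1.2]},{"dp":[0.51,-0.985,0],"angular":[0,0,1.2]},{"dp":[0.51,-0.985,0],"angular":[0,0,1.2]},{"dp":[0.51,-0.985,0],"angular":[0,0,1.2]},{"dp":[0.51,-0.985,0],"angular":[0,0,1.2]},{"dp":[0.51,-0.985,0],"angular":[0,0,1.2]},{"dp":[0.51,-0.985,0],"angular":[0,0,1.2]},{"dp":[0.51,-0.985,0],"angular":[0,0,1.2]},{"dp":[0.51,-0.985,0],"angular":[0,0,1.2]},{"dp":[0.51,-0.985,0],"angular":[0,0,1.2]},{"dp":[0.51,-0.985,0],"angular":[0,0,1.2]},{"dp":[0.51,-0.985,0],"angular":[0,0,1.2]},{"dp":[0.51,-0.985,0],"angular":[0,0,1.2]},{"dp":[0.51,-0.985,0],"angular":[0,0,1.2]},{"dp":[0.51,-0.985,0],"angular":[0,0,1.2]},{"dp":[0.51,-0.985,0],"angular":[0,0,1.2]}]' 0.35 30
python3 -m crank '[{"dp":[0,0,-0.8],"angular":[0,0,0]},{"dp":[0,0,-0.9],"angular":[0,0,0]},{"dp":[0,0,-0.9],"angular":[0,0,0]},{"dp":[0,0,-0.6],"angular":[0,0,0]},{"dp":[0,0,0],"angular":[0,0,0]},{"dp":[0,0,0],"angular":[0,0,0]}]'
python3 - <<'E'
from station import vision,sense
import cv2,numpy as np
a=vision.snapshot("scene");b=vision.snapshot("top")
np.savez("s1.npz",**a);np.savez("t1.npz",**b)
f=lambda im,u,v:cv2.resize(im[v-60:v+60,u-65:u+65],None,fx=3,fy=3,interpolation=cv2.INTER_CUBIC)
cv2.imwrite("pics/1.png",np.hstack([f(a["image"],326,230),f(b["image"],334,240)])); s=sense();print(s["tcp_pos"],s["tool_rot"],s["q"],s["finger_gap"])
E
```

```text
t: 2.1
tcp_pos: [0.5614, -0.0218, 0.2479]
tool_rot: [0.001, 1.0, 0.0, -0.0]
force: [1.2, 0.1, -0.6]
finger_gap: 0.651
gripper_force: 0.0
t: 2.7
tcp_pos: [0.5612, -0.0205, 0.1522]
tool_rot: [0.001, 1.0, 0.0, -0.0]
force: [-0.0, 0.2, 0.7]
finger_gap: 0.65
gripper_force: 0.0
[ 0.56210325 -0.02066247  0.15338434] [ 9.16164926e-04  9.99998946e-01 -2.56372074e-04  1.09716778e-03] [-2.35391434e-01  5.72406485e-01  1.67998016e+00  1.43225944e-05
  8.86952596e-01 -1.80436447e+00] 0.6550899687642143
```

View pics/1.png

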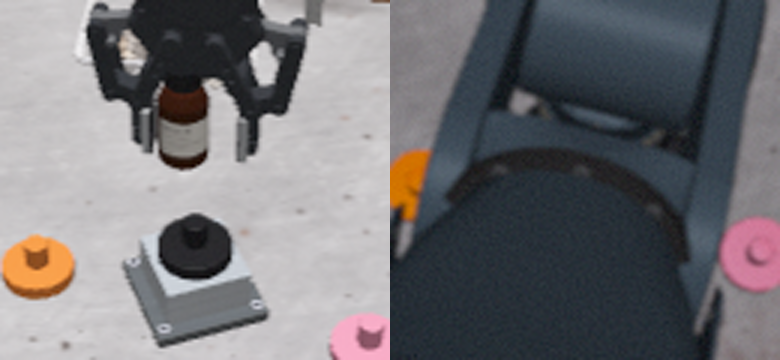

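The scene crop (left) shows the open fingers above the cap, pads at about (309,213) and (342,217). The bottle is behind them. The arm hides the top view. I'll calibrate the scene camera against the fingers.

```bash
python3 - <<'E'
from h import *
s=np.load("s1.npz");w=cloud(s)
q=w[(w[...,2]>.128)&(w[...,2]<.17)&(abs(w[...,0]-.56)<.04)&(abs(w[...,1]+.02)<.08)]
print(mid(q))
for lo in(.13,.135,.14,.145,.15,.155,.16):
  p=q[(q[:,2]>=lo)&(q[:,2]<lo+.005)]
  L=p[p[:,1]>-.02];R=p[p[:,1]<=-.02]
  for k in(L,R):
    if len(k): print(lo,len(k),k.min(0).round(4),k.max(0).round(4))
for lo,hi in((.066,.09),(.05,.062)): print(mid(sel(w,(.56,-.02),.035,lo,hi)))
E
```

```text
(array([ 0.5598, -0.0195,  0.1557]), array([ 0.5539, -0.018 ,  0.1576]), array([0.0243, 0.0829, 0.0285]), 169)
0.14 6 [0.5508 0.0082 0.1414] [0.5691 0.0137 0.1446]
0.14 3 [ 0.5504 -0.0537  0.1437] [ 0.5506 -0.0478  0.1445]
0.145 13 [0.5489 0.0079 0.1456] [0.5706 0.0201 0.15  ]
0.145 10 [ 0.5477 -0.057   0.1451] [ 0.5561 -0.0477  0.1495]
0.15 18 [0.5489 0.0082 0.1504] [0.5716 0.0219 0.1544]
0.15 16 [ 0.5481 -0.0605  0.1501] [ 0.5575 -0.0475  0.1547]
0.155 17 [0.5481 0.0081 0.1552] [0.5713 0.0218 0.1599]
0.155 16 [ 0.5486 -0.061   0.1553] [ 0.5565 -0.0474  0.1599]
0.16 16 [0.5498 0.0082 0.16  ] [0.5705 0.0216 0.1649]
0.16 18 [ 0.5479 -0.0607  0.1602] [ 0.5563 -0.047   0.1646]
(array([ 0.5611, -0.0192,  0.0715]), array([ 0.5594, -0.0197,  0.0727]), array([0.0205, 0.017 , 0.0107]), 63)
(array([ 0.5604, -0.019 ,  0.0557]), array([ 0.5554, -0.02  ,  0.0544]), array([0.0534, 0.0523, 0.0108]), 315)
```

Corrected for the calibration, the fingers are centred on the cap (within 1–2 mm). Going down and gripping the knob.

```bash
python3 -m crank '[{"dp":[0,0,-0.7],"angular":[0,0,0]},{"dp":[0,0,-0.7],"angular":[0,0,0]},{"dp":[0,0,-0.6],"angular":[0,0,0]},{"dp":[0,0,-0.35],"angular":[0,0,0]},{"dp":[0,0,-0.25],"angular":[0,0,0]},{"dp":[0,0,0],"angular":[0,0,0]},{"dp":[0,0,0],"angular":[0,0,0]}]' 0.5
python3 -m crank '[{"dp":[0,0,0],"angular":[0,0,0]},{"dp":[0,0,0],"angular":[0,0,0]},{"dp":[0,0,0],"angular":[0,0,0]},{"dp":[0,0,0],"angular":[0,0,0]},{"dp":[0,0,0],"angular":[0,0,0]},{"dp":[0,0,0],"angular":[0,0,0]}]' 1 40
```

```text
t: 3.5
tcp_pos: [0.5619, -0.0206, 0.075]
tool_rot: [0.001, 1.0, -0.0, 0.001]
force: [0.3, 0.3, -0.3]
finger_gap: 0.501
gripper_force: 0.0
t: 4.1
tcp_pos: [0.5619, -0.0206, 0.0752]
tool_rot: [0.001, 1.0, -0.0, 0.001]
force: [-0.8, 0.4, 5.1]
finger_gap: 0.187
gripper_force: 39.1
```

```bash
python3 -m crank '[{"dp":[0,0,0.2],"angular":[0,0,0]},{"dp":[0,0,0.5],"angular":[0,0,0]},{"dp":[0,0,0.6],"angular":[0,0,0]},{"dp":[0,0,0.6],"angular":[0,0,0]},{"dp":[0,0,0.6],"angular":[0,0,0]},{"dp":[-0.125,0.83,0],"angular":[0,0,0]},{"dp":[-0.125,0.83,0],"angular":[0,0,0]},{"dp":[-0.125,0.83,0],"angular":[0,0,0]},{"dp":[-0.125,0.83,0],"angular":[0,0,0]},{"dp":[-0.125,0.83,0],"angular":[0,0,0]},{"dp":[-0.125,0.83,0],"angular":[0,0,0]},{"dp":[-0.125,0.83,0],"angular":[0,0,0]},{"dp":[-0.125,0.83,0],"angular":[0,0,0]},{"dp":[-0.125,0.83,0],"angular":[0,0,0]},{"dp":[-0.125,0.83,0],"angular":[0,0,0]},{"dp":[0,0,-0.6],"angular":[0,0,0]},{"dp":[0,0,0],"angular":[0,0,0]},{"dp":[0,0,0],"angular":[0,0,0]}]'
python3 - <<'E'
from station import vision,sense
import cv2
from h import *
a=vision.snapshot("scene");b=vision.snapshot("top");np.savez("s2.npz",**a);np.savez("t2.npz",**b)
f=lambda im,u,v:cv2.resize(im[v-60:v+60,u-65:u+65],None,fx=3,fy=3,interpolation=cv2.INTER_CUBIC)
cv2.imwrite("pics/2.png",np.hstack([f(a["image"],209,240),f(b["image"],334,240)]));s=sense();print(s["tcp_pos"])
w=cloud(a)
print("dish",mid(sel(w,(.525,.23),.045,.009,.02)))
for lo in(.07,.078,.086,.094,.1,.106,.112):
  q=sel(w,(.525,.23),.05,lo,lo+.006); print(lo,mid(q) if len(q) else 0)
w=cloud(b)
for lo,hi in((.046,.055),(.03,.044)): print("die top",mid(sel(w,(.561,-.022),.035 if lo>.04 else .05,lo,hi)))
E
```

```text
t: 5.9
tcp_pos: [0.5232, 0.2282, 0.131]
tool_rot: [0.001, 1.0, -0.0, -0.001]
force: [0.1, -0.6, -0.4]
finger_gap: 0.189
gripper_force: 39.1
[0.52410834 0.22802075 0.13173535]
dish (array([0.523 , 0.2302, 0.0141]), array([0.5216, 0.2308, 0.0136]), array([0.0747, 0.071 , 0.0099]), 257)
0.07 0
0.078 0
0.086 0
0.094 (array([0.5141, 0.2268, 0.0991]), array([0.5059, 0.2227, 0.0993]), array([0.0335, 0.0482, 0.0015]), 11)
0.1 (array([0.5093, 0.2261, 0.1029]), array([0.5043, 0.2189, 0.1032]), array([0.0279, 0.0473, 0.0057]), 50)
0.106 (array([0.5199, 0.2292, 0.109 ]), array([0.5119, 0.2249, 0.11  ]), array([0.0498, 0.0543, 0.006 ]), 226)
0.112 (array([0.5181, 0.2289, 0.1148]), array([0.5142, 0.228 , 0.1139]), array([0.0399, 0.048 , 0.0056]), 43)
die top (array([ 0.5614, -0.025 ,  0.0503]), array([ 0.5612, -0.0245,  0.0495]), array([0.0427, 0.0422, 0.0086]), 263)
die top (array([ 0.5613, -0.0256,  0.0371]), array([ 0.5599, -0.025 ,  0.0396]), array([0.0828, 0.0813, 0.0138]), 564)
```

View pics/2.png

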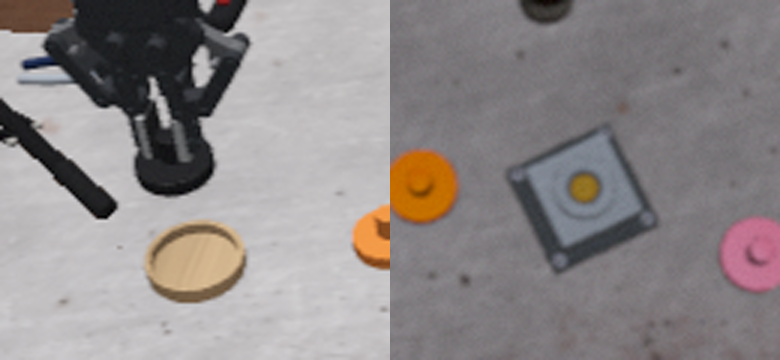

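The cap is held level above the dish: cap centre about (0.522, 0.229) against dish (0.523, 0.230) in the same camera. The top crop shows the rim and brass plunger clear. Lowering with a 1 mm correction.

```bash
python3 -m crank '[{"dp":[0.03,0.03,-0.6],"angular":[0,0,0]},{"dp":[0,0,-0.7],"angular":[0,0,0]},{"dp":[0,0,-0.7],"angular":[0,0,0]},{"dp":[0,0,-0.5],"angular":[0,0,0]},{"dp":[0,0,-0.3],"angular":[0,0,0]},{"dp":[0,0,-0.15],"angular":[0,0,0]},{"dp":[0,0,-0.1],"angular":[0,0,0]},{"dp":[0,0,0],"angular":[0,0,0]},{"dp":[0,0,0],"angular":[0,0,0]}]'
```

```text
t: 6.9
tcp_pos: [0.5251, 0.2295, 0.0404]
tool_rot: [0.001, 1.0, 0.0, 0.001]
force: [0.4, -1.0, -0.1]
finger_gap: 0.188
gripper_force: 39.1
```

```bash
python3 -m crank '[{"dp":[0,0,-0.05],"angular":[0,0,0]},{"dp":[0,0,-0.05],"angular":[0,0,0]},{"dp":[0,0,0],"angular":[0,0,0]},{"dp":[0,0,0],"angular":[0,0,0]}]'
```

```text
t: 7.3
tcp_pos: [0.5249, 0.2295, 0.0372]
tool_rot: [0.001, 1.0, 0.0, 0.0]
force: [-0.4, -0.1, 2.4]
finger_gap: 0.187
gripper_force: 39.4
```

```bash
python3 -m crank '[{"dp":[0,0,0],"angular":[0,0,0]},{"dp":[0,0,0],"angular":[0,0,0]},{"dp":[0,0,0],"angular":[0,0,0]},{"dp":[0,0,0],"angular":[0,0,0]}]' 0.45
python3 -m crank '[{"dp":[0,0,0.35],"angular":[0,0,0]},{"dp":[0,0,0.7],"angular":[0,0,0]},{"dp":[0,0,0.9],"angular":[0,0,0]},{"dp":[0,0,0.9],"angular":[0,0,0]},{"dp":[0,0,0.9],"angular":[0,0,0]},{"dp":[0,0,0],"angular":[0,0,0]}]'
python3 -m crank '[{"dp":[-0.185,-0.963,0],"angular":[0,0,0]},{"dp":[-0.185,-0.963,0],"angular":[0,0,0]},{"dp":[-0.185,-0.963,0],"angular":[0,0,0]},{"dp":[-0.185,-0.963,0],"angular":[0,0,0]},{"dp":[-0.185,-0.963,0],"angular":[0,0,0]},{"dp":[-0.185,-0.963,0],"angular":[0,0,0]},{"dp":[-0.185,-0.963,0],"angular":[0,0,0]},{"dp":[-0.185,-0.963,0],"angular":[0,0,0]},{"dp":[-0.185,-0.963,0],"angular":[0,0,0]},{"dp":[-0.185,-0.963,0],"angular":[0,0,0]},{"dp":[-0.185,-0.963,0],"angular":[0,0,0]},{"dp":[-0.185,-0.963,0],"angular":[0,0,0]},{"dp":[-0.185,-0.963,0],"angular":[0,0,0]},{"dp":[-0.185,-0.963,0],"angular":[0,0,0]},{"dp":[-0.185,-0.963,0],"angular":[0,0,0]},{"dp":[-0.185,-0.963,0],"angular":[0,0,0]},{"dp":[0,0,0],"angular":[0,0,0]},{"dp":[0,0,0],"angular":[0,0,0]}]'
python3 - <<'E'
from station import vision,sense
import cv2
from h import *
a=vision.snapshot("scene");b=vision.snapshot("top");np.savez("s3.npz",**a);np.savez("t3.npz",**b)
f=lambda im,u,v:cv2.resize(im[v-60:v+60,u-65:u+65],None,fx=3,fy=3,interpolation=cv2.INTER_CUBIC)
cv2.imwrite("pics/3.png",np.hstack([f(a["image"],430,280),f(b["image"],217,261)]));s=sense();print(s["tcp_pos"],s["q"])
w=cloud(a)
for lo,hi in((.07,.076),(.076,.082),(.082,.092)): print("punch",mid(sel(w,(.434,-.232),.02,lo,hi)))
q=w[(w[...,2]>.142)&(w[...,2]<.165)&(abs(w[...,0]-.436)<.03)&(abs(w[...,1]+.232)<.06)];print(mid(q))
L=q[q[:,1]>-.232];R=q[q[:,1]<-.232];print("pads",mid(L),mid(R),L[:,1].min(),R[:,1].max())
for n,w in(("s",w),("t",cloud(b))): 
  print("die",n,mid(sel(w,(.561,-.022),.035,.046,.055)))
  for lo,hi in((.012,.02),(.028,.04)):
    q=sel(w,(.525,.228),.033 if lo<.02 else .015,lo,hi); print("cap",mid(q) if len(q) else 0)
E
```

```text
t: 7.7
tcp_pos: [0.5246, 0.2293, 0.0367]
tool_rot: [0.001, 1.0, -0.0, -0.0]
force: [0.2, -0.0, 0.0]
finger_gap: 0.55
gripper_force: 0.0
t: 8.3
tcp_pos: [0.5272, 0.2301, 0.1537]
tool_rot: [0.001, 1.0, 0.001, 0.004]
force: [-0.3, 0.2, 0.3]
finger_gap: 0.554
gripper_force: 0.0
t: 10.1
tcp_pos: [0.4353, -0.2329, 0.1489]
tool_rot: [0.002, 1.0, 0.001, -0.0]
force: [-0.2, -0.1, 0.1]
finger_gap: 0.548
gripper_force: 0.0
[ 0.4353427  -0.23165519  0.14899424] [-7.16167892e-01  5.09543841e-01  1.85257324e+00  2.95482376e-04
  7.81310214e-01 -2.28574743e+00]
punch (array([ 0.4297, -0.2314,  0.073 ]), array([ 0.4279, -0.2298,  0.0729]), array([0.0109, 0.0198, 0.0055]), 27)
punch (array([ 0.4339, -0.2324,  0.079 ]), array([ 0.4287, -0.2316,  0.0794]), array([0.022 , 0.0202, 0.0058]), 32)
punch (array([ 0.4351, -0.2317,  0.0843]), array([ 0.4346, -0.2321,  0.0842]), array([0.0215, 0.0199, 0.0041]), 85)
(array([ 0.4345, -0.232 ,  0.1534]), array([ 0.4284, -0.2328,  0.1536]), array([0.0257, 0.0746, 0.0226]), 186)
pads (array([ 0.433 , -0.2014,  0.1534]), array([ 0.4277, -0.201 ,  0.1535]), array([0.0202, 0.0135, 0.0224]), 86) (array([ 0.4345, -0.2621,  0.1534]), array([ 0.4289, -0.2601,  0.1536]), array([0.0257, 0.0143, 0.0226]), 100) -0.20819002630078048 -0.25497465182580903
die s (array([ 0.5606, -0.0193,  0.0497]), array([ 0.56  , -0.0195,  0.0495]), array([0.0442, 0.0429, 0.0073]), 226)
cap (array([0.5248, 0.2009, 0.0149]), array([0.5235, 0.2001, 0.0148]), array([0.0416, 0.0099, 0.0044]), 33)
cap 0
die t (array([ 0.5618, -0.0251,  0.0504]), array([ 0.5613, -0.0243,  0.0495]), array([0.0428, 0.0422, 0.0087]), 259)
cap (array([0.5252, 0.23  , 0.0159]), array([0.5254, 0.2273, 0.0153]), array([0.0646, 0.0607, 0.0079]), 455)
cap (array([0.5252, 0.2247, 0.0343]), array([0.525 , 0.2248, 0.0348]), array([0.0156, 0.0169, 0.0083]), 56)
```

View pics/3.png

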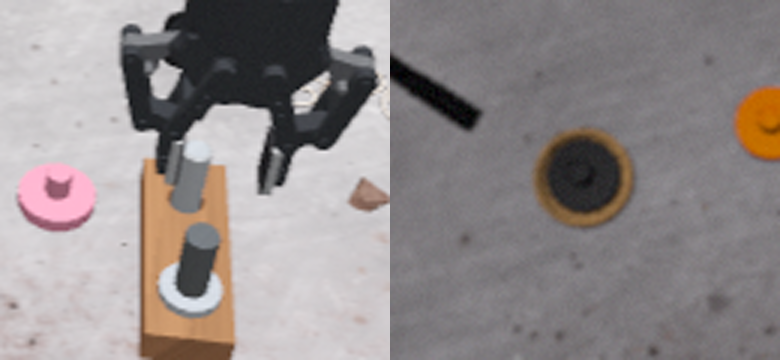

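The cap sits flat and centred in the dish (top crop (585,177), knob top about 36 mm). The left crop shows the collar punch at (195,260), nearer the camera than the plain one, with the fingers above it. The punch is 1–2 mm ahead in x, so I descend with that correction and grip.

```bash
python3 -m crank '[{"dp":[0.05,0,-0.6],"angular":[0,0,0]},{"dp":[0,0,-0.6],"angular":[0,0,0]},{"dp":[0,0,-0.6],"angular":[0,0,0]},{"dp":[0,0,-0.6],"angular":[0,0,0]},{"dp":[0,0,-0.4],"angular":[0,0,0]},{"dp":[0,0,-0.2],"angular":[0,0,0]},{"dp":[0,0,0],"angular":[0,0,0]},{"dp":[0,0,0],"angular":[0,0,0]}]'
python3 -m crank '[{"dp":[0,0,0],"angular":[0,0,0]},{"dp":[0,0,0],"angular":[0,0,0]},{"dp":[0,0,0],"angular":[0,0,0]},{"dp":[0,0,0],"angular":[0,0,0]},{"dp":[0,0,0],"angular":[0,0,0]},{"dp":[0,0,0],"angular":[0,0,0]}]' 1 100
```

```text
t: 11.0
tcp_pos: [0.4377, -0.2328, 0.0597]
tool_rot: [0.001, 1.0, -0.0, 0.0]
force: [-0.8, -0.2, 0.3]
finger_gap: 0.551
gripper_force: 0.0
t: 11.6
tcp_pos: [0.4377, -0.2333, 0.0602]
tool_rot: [0.001, 1.0, -0.001, 0.001]
force: [-0.4, 0.0, 6.7]
finger_gap: 0.234
gripper_force: 97.4
```

```bash
python3 -m crank '[{"dp":[0,0,0.3],"angular":[0,0,0]},{"dp":[0,0,0.6],"angular":[0,0,0]},{"dp":[0,0,0.7],"angular":[0,0,0]},{"dp":[0,0,0.7],"angular":[0,0,0]},{"dp":[0,0,0.4],"angular":[0,0,0]},{"dp":[0.2,0.35,0],"angular":[0,0,0]},{"dp":[0.414,0.708,0],"angular":[0,0,0]},{"dp":[0.414,0.708,0],"angular":[0,0,0]},{"dp":[0.414,0.708,0],"angular":[0,0,0]},{"dp":[0.414,0.708,0],"angular":[0,0,0]},{"dp":[0.414,0.708,0],"angular":[0,0,0]},{"dp":[0.414,0.708,0],"angular":[0,0,0]},{"dp":[0.414,0.708,0],"angular":[0,0,0]},{"dp":[0.414,0.708,0],"angular":[0,0,0]},{"dp":[0.414,0.708,0],"angular":[0,0,0]},{"dp":[0.21,0.36,-0.3],"angular":[0,0,0]},{"dp":[0,0,0],"angular":[0,0,0]},{"dp":[0,0,0],"angular":[0,0,0]},{"dp":[0,0,0],"angular":[0,0,0]}]'
python3 - <<'E'
from station import vision,sense
import cv2
from h import *
a=vision.snapshot("scene");np.savez("s4.npz",**a)
f=lambda im,u,v:cv2.resize(im[v-50:v+50,u-65:u+65],None,fx=5,fy=5,interpolation=cv2.INTER_CUBIC)
cv2.imwrite("pics/4.png",f(a["image"],326,225));s=sense();print(s["tcp_pos"],s["tool_rot"],s["force"],s["ft_torque"])
w=cloud(a)
print("rim",mid(sel(w,(.561,-.02),.026,.046,.054)))
for lo in np.arange(.07,.13,.004):
  q=sel(w,(.561,-.02),.03,lo,lo+.004)
  if len(q): print(lo.round(3),mid(q))
E
```

```text
t: 13.5
tcp_pos: [0.5606, -0.0211, 0.1309]
tool_rot: [0.001, 1.0, 0.0, -0.001]
force: [-0.2, 0.6, -2.4]
finger_gap: 0.233
gripper_force: 98.0
[ 0.56081953 -0.021293    0.13109345] [ 1.60536713e-03  9.99998592e-01 -2.55389108e-05 -4.88528108e-04] [-0.26683888  0.19231692 -2.3895749 ] [-0.04161526  0.00726652 -0.03562699]
rim (array([ 0.5602, -0.0195,  0.0498]), array([ 0.5598, -0.0193,  0.0496]), array([0.044 , 0.0427, 0.0076]), 228)
0.078 (array([ 0.5533, -0.016 ,  0.0802]), array([ 0.5533, -0.016 ,  0.0802]), array([0., 0., 0.]), 1)
0.082 (array([ 0.5506, -0.0215,  0.0835]), array([ 0.5508, -0.0218,  0.0834]), array([0.0031, 0.0058, 0.0022]), 3)
0.086 (array([ 0.5489, -0.0205,  0.087 ]), array([ 0.5493, -0.0209,  0.087 ]), array([0.004 , 0.0122, 0.0013]), 7)
0.094 (array([ 0.5494, -0.0298,  0.0966]), array([ 0.55  , -0.0333,  0.0968]), array([0.0219, 0.0197, 0.0021]), 4)
0.098 (array([ 0.546 , -0.0204,  0.1001]), array([ 0.5428, -0.0217,  0.1002]), array([0.0166, 0.0356, 0.0038]), 24)
0.102 (array([ 0.5513, -0.0205,  0.104 ]), array([ 0.5493, -0.0211,  0.1043]), array([0.0302, 0.039 , 0.004 ]), 103)
0.106 (array([ 0.5485, -0.0169,  0.1078]), array([ 0.5483, -0.0185,  0.1074]), array([0.0225, 0.0295, 0.0035]), 25)
0.11 (array([ 0.5508, -0.021 ,  0.1119]), array([ 0.5496, -0.022 ,  0.1118]), array([0.0069, 0.018 , 0.0033]), 16)
0.114 (array([ 0.5499, -0.0202,  0.1161]), array([ 0.5498, -0.0196,  0.1164]), array([0.0074, 0.0244, 0.0037]), 17)
0.118 (array([ 0.5508, -0.022 ,  0.12  ]), array([ 0.5502, -0.0201,  0.12  ]), array([0.0092, 0.0359, 0.0038]), 28)
0.122 (array([ 0.5501, -0.0208,  0.1239]), array([ 0.5507, -0.0208,  0.124 ]), array([0.0088, 0.0421, 0.0031]), 30)
0.126 (array([ 0.552 , -0.0206,  0.128 ]), array([ 0.5512, -0.0207,  0.1279]), array([0.0131, 0.0459, 0.0038]), 37)
```

View pics/4.png

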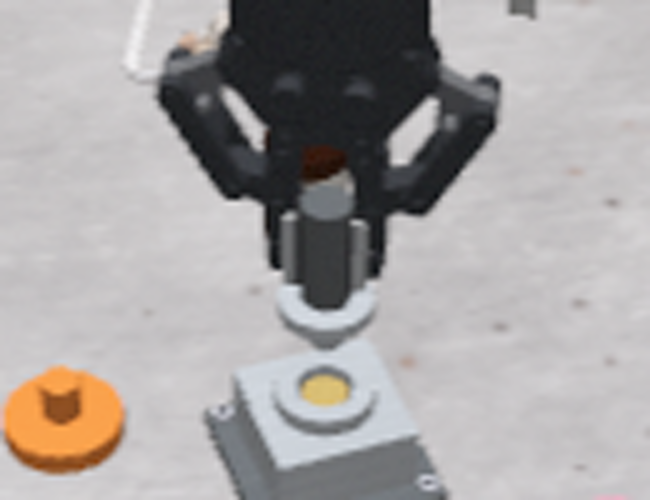

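The punch hangs upright over the die. In the scene camera its centre is about (0.558, -0.0205) against the rim at (0.560, -0.0195). I shift by +2 mm in x and +1 mm in y and start going in; plunger contact is expected at TCP z of about 0.098 and home at about 0.084.

```bash
python3 -m crank '[{"dp":[0.06,0.03,-0.3],"angular":[0,0,0]},{"dp":[0,0,-0.3],"angular":[0,0,0]},{"dp":[0,0,-0.2],"angular":[0,0,0]},{"dp":[0,0,-0.2],"angular":[0,0,0]},{"dp":[0,0,0],"angular":[0,0,0]},{"dp":[0,0,0],"angular":[0,0,0]}]'
python3 -m crank '[{"dp":[0,0,-0.1],"angular":[0,0,0]},{"dp":[0,0,-0.1],"angular":[0,0,0]},{"dp":[0,0,-0.1],"angular":[0,0,0]},{"dp":[0,0,0],"angular":[0,0,0]},{"dp":[0,0,0],"angular":[0,0,0]}]'
```

```text
t: 14.15
tcp_pos: [0.5632, -0.0195, 0.101]
tool_rot: [0.001, 1.0, 0.0, -0.0]
force: [0.1, 0.7, -3.3]
finger_gap: 0.23
gripper_force: 98.0
t: 14.65
tcp_pos: [0.5638, -0.0196, 0.0928]
tool_rot: [0.001, 1.0, -0.0, 0.001]
force: [0.1, -0.4, 3.2]
finger_gap: 0.237
gripper_force: 98.0
```

```bash
python3 -m crank '[{"dp":[0,0,-0.1],"angular":[0,0,0]},{"dp":[0,0,-0.1],"angular":[0,0,0]},{"dp":[0,0,0],"angular":[0,0,0]},{"dp":[0,0,0],"angular":[0,0,0]}]'
python3 -m crank '[{"dp":[0,0,-0.05],"angular":[0,0,0]},{"dp":[0,0,-0.03],"angular":[0,0,0]},{"dp":[0,0,0],"angular":[0,0,0]},{"dp":[0,0,0],"angular":[0,0,0]}]'
```

```text
t: 15.05
tcp_pos: [0.5638, -0.0196, 0.0866]
tool_rot: [0.001, 1.0, -0.0, 0.001]
force: [-0.8, 1.0, 4.8]
finger_gap: 0.236
gripper_force: 98.0
t: 15.45
tcp_pos: [0.5638, -0.0196, 0.0844]
tool_rot: [0.001, 1.0, -0.0, 0.001]
force: [-0.3, 0.3, 6.6]
finger_gap: 0.233
gripper_force: 98.0
```

```bash
for i in 1; do python3 -m crank '[{"dp":[0,0,-0.02],"angular":[0,0,0]},{"dp":[0,0,0],"angular":[0,0,0]},{"dp":[0,0,0],"angular":[0,0,0]}]'; done
python3 -m crank '[{"dp":[0,0,-0.015],"angular":[0,0,0]},{"dp":[0,0,0],"angular":[0,0,0]},{"dp":[0,0,0],"angular":[0,0,0]}]'
```

```text
t: 15.75
tcp_pos: [0.5638, -0.0196, 0.0842]
tool_rot: [0.001, 1.0, -0.0, 0.001]
force: [-0.8, 1.1, 8.6]
finger_gap: 0.231
gripper_force: 98.7
t: 16.05
tcp_pos: [0.5639, -0.0196, 0.0842]
tool_rot: [0.001, 1.0, -0.0, 0.001]
force: [-1.5, 0.7, 12.8]
finger_gap: 0.236
gripper_force: 98.8
```

```bash
python3 -m crank '[{"dp":[0,0,-0.02],"angular":[0,0,0]},{"dp":[0,0,0],"angular":[0,0,0]},{"dp":[0,0,0],"angular":[0,0,0]},{"dp":[0,0,0],"angular":[0,0,0]},{"dp":[0,0,0],"angular":[0,0,0]}]'
python3 - <<'E'
from station import vision,sense
import cv2
from h import *
F=[];z=[]
for i in range(6):
    a=vision.snapshot("scene");s=sense();F.append(s["force"]);z.append(s["tcp_pos"][2])
print(np.mean(F,0),np.mean(z),s["ft_torque"],s["tool_rot"],s["gripper_force"])
cv2.imwrite("pics/5.png",cv2.resize(a["image"][190:290,261:391],None,fx=5,fy=5,interpolation=cv2.INTER_CUBIC))
w=cloud(a)
for lo,hi in((.052,.062),(.104,.112)):
  q=sel(w,(.561,-.02),.024,lo,hi); print(mid(q) if len(q) else 0)
E
```

```text
t: 16.55
tcp_pos: [0.5639, -0.0196, 0.0842]
tool_rot: [0.001, 1.0, -0.0, 0.001]
force: [-1.9, 0.3, 15.6]
finger_gap: 0.24
gripper_force: 99.4
[-2.31532383  0.35008468 15.89936808] 0.08419222838335771 [0.20868239 0.40266519 0.00256464] [ 9.19059926e-04  9.99999069e-01 -2.29277408e-04  9.82581513e-04] 99.41375255584717
(array([ 0.555 , -0.019 ,  0.0566]), array([ 0.5511, -0.0196,  0.0577]), array([0.0292, 0.0388, 0.009 ]), 136)
(array([ 0.5606, -0.0199,  0.108 ]), array([ 0.558 , -0.0184,  0.1079]), array([0.0234, 0.0442, 0.008 ]), 104)
```

View pics/5.png

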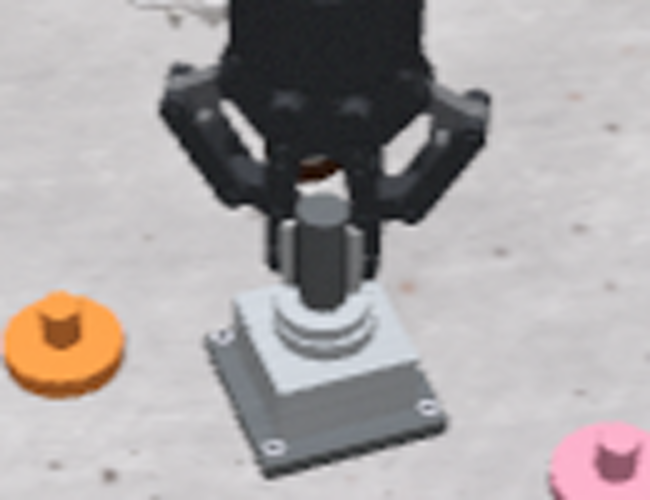

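The collar sits on the rim with no visible gap (crop (325,320)), pushed at about 16–18 N. I add a little push and ease off the slight sideways load.

```bash
python3 -m crank '[{"dp":[-0.02,0,-0.015],"angular":[0,0,0]},{"dp":[0,0,0],"angular":[0,0,0]},{"dp":[0,0,0],"angular":[0,0,0]},{"dp":[0,0,0],"angular":[0,0,0]},{"dp":[0,0,0],"angular":[0,0,0]},{"dp":[0,0,0],"angular":[0,0,0]},{"dp":[0,0,0],"angular":[0,0,0]},{"dp":[0,0,0],"angular":[0,0,0]}]'
python3 -c "
from station import sense;s=sense();print(s['force'],s['ft_torque'],s['tcp_pos'])"
```

```text
t: 17.65
tcp_pos: [0.5638, -0.0196, 0.0842]
tool_rot: [0.001, 1.0, -0.0, 0.002]
force: [-2.0, 0.1, 17.6]
finger_gap: 0.236
gripper_force: 99.6
[-1.99971595  0.05482346 17.61103808] [0.27469194 0.39223786 0.01806611] [ 0.56380376 -0.01961602  0.08417257]
```

```bash
python3 -c "
from station import order;print(order.sign_off())"
```

```text
the job is handed in; nothing more can be done
None
```

The cap is in the dish, and I handed the job in with the gripper still holding the collar punch down on the die's rim at about 18–20 N, 17.65 s in; no verdict came back, and I steered clear of the bystanders but did not re-image them at the end.

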